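# Find the binding handwheel and tag it

### The job

One of the three small handwheels on the aluminium test plate has a bad bearing that binds; the other two run free. Push each wheel round by its orange crank pin, at least an eighth of a turn either way, without forcing it, leave it turned and feel its drag. Then put the red tag ring fully down on the post in front of the binding wheel, let go of it, and do not disturb the dropper bottle, the black lens can or the blue-capped vial.

Things in the scene. Friction and masses are not known exactly. Their poses are not given: they have to be found in the camera images.
- bench: fixed aluminium plate 120 x 360 x 12 mm with three stations side by side along its y, 120 mm apart. Each has a grey handwheel on an upright axle and, 67 mm in front of the axle (towards -x), a black pedestal with an upright tag post. Origin at the centre of the plate's underside; z up. The wheels look alike and which one binds changes. Exactly one binds
- axle_1 (a point): centre of the top face of the wheel at the station with the greatest y, on its axle, 38 mm above the worktop; axes as the plate's. Wheel: 56 mm across, 12 mm thick. Crank pin: orange, upright, 10 mm thick, 20 mm from the axle, from 38 to 60 mm above the worktop. It starts at up to 0.4 rad either side of the direction from the axle along the plate's +x
- axle_2 (a point): the same point of the middle wheel. Every wheel turns without end either way and stops almost at once when let go. Pushing the pin along its circle takes 1 to 2 N at a free-running wheel and about 12 N at the binding one: only this drag tells them apart
- axle_3 (a point): the same point of the wheel at the station with the least y. A wheel is forced when it or its pin is loaded with more than 25 N, as when it is pushed towards the axle or from above
- post_1 (a point): top of the tag post before wheel 1: steel, 13 mm thick, round-ended, 30 mm tall, 70 mm above the worktop; it stands on a black pedestal 34 mm across whose top is 40 mm above the worktop
- post_2 (a point): top of the tag post before the middle wheel, likewise
- post_3 (a point): top of the tag post before wheel 3, likewise
- tag_center (a point): centre of the red tag ring, half-way up: 38 mm across, 24 mm high, hole 17 mm, 50 g; lies flat on the worktop behind the plate. Fully down on a post it rests on the pedestal with this point 52 mm above the worktop, 18 mm below the post's top
- dropper_bottle: amber dropper bottle with a black cap, 30 mm across, 74 mm high, stands at the left; a bystander; origin at its foot
- lens_can: black can with a grey lid, 40 mm across, 51 mm high, stands to the right; a bystander; origin at its foot
- vial: small vial with a blue cap, 22 mm across, 52 mm high, stands at the back; a bystander; origin at its foot
There are look-alikes about, which are no part of the job. Of the things shaped like the part that bears tag_center, the red one is meant.

How it is judged:
By the outcome, as a careful person would: the job done as asked, in the order asked, and still so for the second after the job is handed in, with the robot touching nothing.
It also fails if it takes over 72 s, if anything falls off the work surface, if the arm or the gripper's body presses on something with over 40 N, if the wrist force passes 120 N, or if a joint passes its speed limit or range.

### The arm

A 6-joint arm with a two-finger parallel gripper is mounted at the origin on a cart in front of the work surface, level with it; the furniture and walls round the work are solid. World frame = base frame: x ahead of the robot, y to its left, z up, the work surface at z = 0. Lengths are in m, angles in rad, forces in N, time in s.
With the tool pointing down it reaches from about 0.15 to 0.775 m from the base axis. Payload 6.1 kg.
Tool frame: the origin (TCP) lies at the very end of the fingers, on their centre line; the grasp point (between the pads) lies 19 mm behind it; z points along the fingers, y is the line along which they close (so a half turn about z gives the same grasp; the last joint's range is limited). The gripper opens to 85 mm and grips with 20 to 120 N. Pads are 22 mm wide; open, the fingers measure 114 mm over their backs; the gripper's body (76 mm by 85 mm) begins 54 mm behind the grasp point. The pads swing forward as they close: fully open they stand 13 mm farther back than shut.
Start: joints at [1.129, 0.126, -0.04, 1.405, 0, 1.571], TCP at [0.224, 0.475, 0.21] pointing down, gripper open.
Joint ranges: [-2.72, 2.72], [-0.95, 1.95], [-1.27, 1.35], [-1.78, 2.02], [-1.46, 1.47], [-3.14, 3.14]. Speed limits (rad/s): [2.39, 2.39, 3.01, 3.14, 3.14, 3.14].

### API

Orientations are given as a 3x3 rotation matrix whose columns are the frame's x, y, z axes.
In Python, from workcell import arm gives the robot as it stands.
- The arm moves only by the shell command python3 -m jog 'ROWS' [FORCE]. ROWS is JSON, a list of rows, each an object of numbers: "fingers": the opening in per cent of the stroke, from 0 (shut) to 100 (fully open); "tx", "ty", "tz": the shift along the tool's x, y, z in m; "twist": the turn about the tool's z in degrees. A call has 1 to 12 rows; each row shifts and turns the commanded pose from where the row before left it, along the tool's axes as they then stand; what a row does not reach is not made up. A row lasts 1/12 s, in which the tool goes at most 41.7 mm and 7.16 degrees, less where a joint would pass 70% of its speed; a pose out of reach is approached as far as the arm can. A call is refused whole if a number of a shift passes 0.0417 or a number of a turn 7.16, either way. A call with a gripper value outside its range is refused whole. The fingers move at their own pace and stop on an object; FORCE is the grip in N (left out, the last holds). Time passes only in rows, so rows that do not move let the fingers close. It gives the time, the measured TCP pose, the force, the opening and the grip force at its end, in the units of the state.
- arm.get_state(): the state, without advancing time (a new reading comes with each control period).
- arm.grab_frame(name): name is "side" or "top" or "wrist"; returns (picture, depth): 400x640x3 uint8, red, green, blue; 400x640 float32, m along the optical axis (not along the pixel's ray), 0 where there is no reading.
- arm.camera_model(name): a dict with "intrinsics" (3x3 intrinsics, pixels), "dist_coeffs" ([k1, k2, p1, p2, k3] as OpenCV has them; the pictures are not rectified), "rvec" (rotation vector, rad) and "tvec" (3), from world to camera coordinates, as OpenCV has them. Camera axes: x right, y down, z forward; pixel columns grow to the right and rows downward; lengths in m; the calibration is good to about 2 mm. A picture is of the moment at which its call begins: read the wrist's pose just before it. camera_model takes no time and is no camera call; for the wrist camera it gives the pose at the moment of the call.
- arm.job_done(): hands the job in; it is judged then, once.
Trained networks look in the newest picture that a camera, given by its name, has taken for a name from the list of things; names that differ only in an ending like _2 or _b are one class to them, and where a whole thing is asked for, a point or a joint stands for the part that bears it (a point fixed in the world has none). Each returns a list of dicts, best first, with "conf" (0 to 1); they miss things now and then, are a little off and sometimes report something else, mostly with a low value. They report only what shows in the picture. A call takes as long as a camera call. They do not tell look-alikes from the thing itself.
- arm.recognise(query, camera): "point" ([x, y, z] in m, in world coordinates, good to about 4 mm: the middle of the surface that is visible of it).
- arm.silhouettes(query, camera): "region" (400x640 bool, what is visible of it).
- arm.mark_of(query, camera): "point" ([x, y, z] in m, in world coordinates, good to about 4 mm: a listed point, or the origin of a listed thing).
The state is a dict: "time_s": time; "qpos": joint angles; "qd": joint speeds; "joint_torque": joint torques, N m; "tcp_pos": TCP position; "tool_rot": TCP orientation; "force": force on the tool from outside, world axes, zero at the start; "ft_torque": the same for the moment, N m; "gripper_width": opening from 0.0 (shut) to 1.0 (fully open); "finger_force": force on a finger pad.
Only numpy, scipy, OpenCV 4.12 (cv2) and the standard library are available. Lean on these libraries where they do the work, as an engineer would, in place of code of your own. Each camera call takes 0.05 s, during which the arm holds its last target. There are 200 camera calls.

## Working session

There is one attempt and no reset: what is moved stays moved. The work goes in short steps, Python scripts to look and compute and a shell command to move; the robot and the scene stay as the last step left them, time stands still between calls to the robot, and variables do not carry over. Pictures are saved under pics/ and viewed, at most 10 in all, crops included, and the job is handed in when it is done.

```bash
mkdir -p pics; ls; cat > h.py <<'E'
import numpy as np,cv2
from workcell import arm
def grab(n):
    m=arm.camera_model(n);f,d=arm.grab_frame(n);return f,d,m
def world(m,d,u,v,z=None):
    K=np.array(m["intrinsics"],float);D=np.array(m["dist_coeffs"],float)
    R=cv2.Rodrigues(np.array(m["rvec"],float))[0];t=np.array(m["tvec"],float).ravel()
    p=cv2.undistortPoints(np.array([[[u,v]]],float),K,D)[0,0];r=np.array([p[0],p[1],1])
    if z is None: return R.T@(r*d-t)
    c=-R.T@t;w=R.T@r;return c+w*(z-c[2])/w[2]
def save(n,f): cv2.imwrite("pics/"+n,f[:,:,::-1])
E
python3 - <<'E'
from h import *
for n in("side","top"):
    f,d,m=grab(n);save(n+"0.png",f);np.savez("/tmp/"+n,f=f,d=d)
    for q in["axle_1","post_1","tag_center","dropper_bottle","lens_can","vial","bench"]:
        print(n,q,[(np.round(a["point"],3).tolist(),round(a["conf"],2)) for a in arm.mark_of(q,n)])
s=arm.get_state();print(s["time_s"],s["tcp_pos"],np.round(s["tool_rot"],3),s["gripper_width"])
E
```

```text
pics
side axle_1 [([0.512, 0.041, 0.039], 0.82), ([0.504, 0.159, 0.04], 0.62)]
side post_1 [([0.438, 0.151, 0.067], 0.79)]
side tag_center [([0.618, 0.088, 0.013], 0.54), ([0.622, 0.01, 0.012], 0.52), ([0.638, -0.082, 0.007], 0.49), ([0.714, -0.067, 0.011], 0.43), ([0.654, 0.297, -0.002], 0.32)]
side dropper_bottle [([0.652, 0.299, -0.005], 0.77)]
side lens_can [([0.464, -0.354, -0.003], 0.58)]
side vial [([0.783, -0.015, 0.001], 0.59)]
side bench [([0.492, 0.037, 0.0], 0.96), ([0.697, 0.054, 0.007], 0.39)]
top axle_1 [([0.502, 0.164, 0.043], 0.96), ([0.523, -0.077, 0.039], 0.65), ([0.512, 0.039, 0.035], 0.64)]
top post_1 [([0.453, -0.089, 0.069], 0.92), ([0.435, 0.15, 0.067], 0.79), ([0.45, 0.033, 0.073], 0.61)]
top tag_center [([0.619, 0.091, 0.01], 0.63), ([0.689, 0.053, 0.014], 0.56), ([0.632, -0.078, 0.011], 0.54), ([0.623, 0.017, 0.007], 0.51), ([0.718, -0.067, 0.016], 0.46), ([0.782, -0.015, 0.005], 0.31)]
top dropper_bottle [([0.649, 0.297, -0.0], 0.42)]
top lens_can [([0.457, -0.358, -0.0], 0.64), ([0.69, 0.052, 0.014], 0.29)]
top vial [([0.782, -0.017, 0.001], 0.52)]
top bench [([0.492, 0.036, 0.001], 0.89), ([0.437, 0.153, 0.07], 0.47)]
0.8 [0.22446341 0.47460036 0.20960766] [[-0.904  0.428  0.   ]
 [ 0.428  0.904  0.   ]
 [ 0.     0.    -1.   ]] 0.9990796584805447
```

View pics/top0.png

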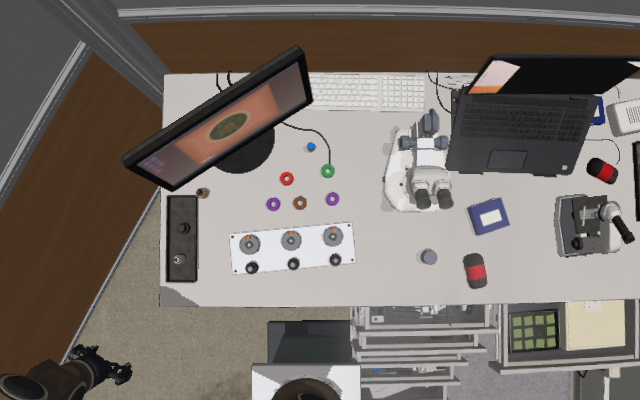

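View pics/side0.png

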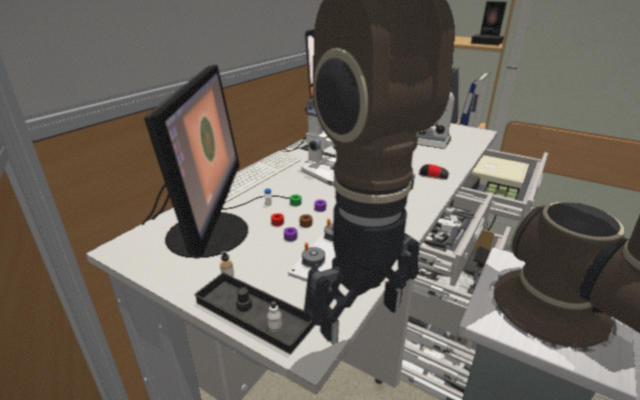

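The top view shows the plate with wheels at (249,244), (291,240) and (333,236), and orange pins near (249,237), (291,233) and (332,229). There are five rings: red (287,179), green (328,171), purple (273,204) and (333,199), brown (300,203). Only (287,179) is red; brown is the nearest look-alike. I'll measure and confirm in a crop.

```bash
python3 - <<'E'
from h import *
def blobs(f,lo,hi,s=110,v=60):
    h=cv2.cvtColor(f,cv2.COLOR_RGB2HSV);H=h[...,0].astype(int)
    m=((H>=lo)&(H<=hi) if lo<=hi else (H>=lo)|(H<=hi))&(h[...,1]>s)&(h[...,2]>v)
    n,l,st,c=cv2.connectedComponentsWithStats(m.astype(np.uint8));return [(c[i],st[i,4]) for i in range(1,n) if st[i,4]>3]
for n in("side","top"):
    z=np.load(f"/tmp/{n}.npz");f,d=z["f"],z["d"];m=arm.camera_model(n)
    for nm,a,zz in(("red",(172,4),.02),("orange",(5,18),.055)):
        for c,A in blobs(f,*a):
            p=world(m,0,*c,z=zz)
            dd=d[int(c[1]),int(c[0])]; q=world(m,dd,*c)
            if 0.3<p[0]<.8 and -.3<p[1]<.35: print(n,nm,np.round(c,1),A,p.round(3),q.round(3))
z=np.load("/tmp/top.npz");f,d=z["f"],z["d"];m=arm.camera_model("top")
P=[]
for v in range(40,300,2):
    for u in range(100,500,2):
        if d[v,u]>0:
            q=world(m,d[v,u],u,v)
            if q[2]>.1: P.append(q)
P=np.array(P);
for x in np.arange(.5,1.0,.04):
    s=P[(abs(P[:,0]-x)<.02)&(P[:,1]>-.15)]
    if len(s): print("tall x",x.round(2),"y",s[:,1].min().round(3),s[:,1].max().round(3),"z",s[:,2].min().round(2),s[:,2].max().round(2))
cr=cv2.resize(f[140:290,210:370],None,fx=5,fy=4.0*1,interpolation=cv2.INTER_CUBIC)
cr=cv2.resize(f[140:285,210:370],None,fx=4,fy=4,interpolation=cv2.INTER_CUBIC);save("crop0.png",cr)
E
```

```text
side red [276.9 219.1] 126 [0.688 0.065 0.02 ] [0.685 0.068 0.022]
side orange [305.5 220.3] 103 [0.584 0.073 0.055] [0.613 0.031 0.023]
side orange [328.5 222.3] 15 [0.528 0.049 0.055] [0.532 0.043 0.051]
side orange [306.3 245.9] 17 [0.519 0.166 0.055] [0.519 0.165 0.054]
top red [286.2 178. ] 109 [0.694 0.052 0.02 ] [ 0.697  0.053 -0.002]
top orange [299.5 202.6] 86 [0.62  0.012 0.055] [0.623 0.014 0.004]
top orange [333.3 229.1] 9 [ 0.544 -0.083  0.055] [ 0.544 -0.083  0.061]
top orange [290.8 233.2] 11 [0.534 0.037 0.055] [0.533 0.037 0.06 ]
top orange [247.6 237.4] 13 [0.522 0.159 0.055] [0.522 0.158 0.063]
tall x 0.66 y 0.315 0.379 z 0.1 0.41
tall x 0.7 y 0.251 0.39 z 0.1 0.41
tall x 0.74 y 0.193 0.353 z 0.1 0.41
tall x 0.78 y 0.129 0.297 z 0.1 0.41
tall x 0.82 y 0.063 0.231 z 0.11 0.41
tall x 0.86 y 0.003 0.165 z 0.1 0.41
tall x 0.9 y -0.026 0.58 z 0.1 0.41
tall x 0.94 y -0.011 0.569 z 0.1 0.41
tall x 0.98 y 0.505 0.55 z 0.1 0.28
```

View pics/crop0.png

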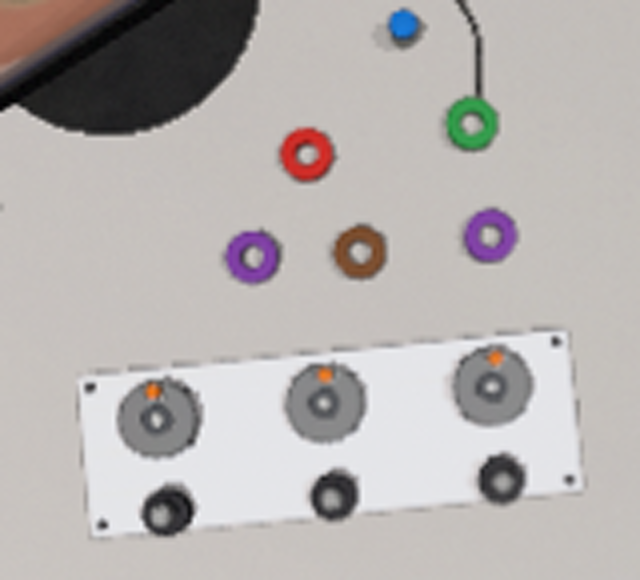

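The enlarged crop confirms that the ring at crop (307,155), world (0.69, 0.053), is red and the one at (360,250) is brown. Next I move above wheel 1 and look from close by.

```bash
python3 -m jog '[{"fingers":25,"tx":-0.0335,"ty":-0.0132},{"tx":-0.0335,"ty":-0.0132},{"tx":-0.0335,"ty":-0.0132},{"tx":-0.0335,"ty":-0.0132},{"tx":-0.0335,"ty":-0.0132},{"tx":-0.0335,"ty":-0.0132},{"tx":-0.0335,"ty":-0.0132},{"tx":-0.0335,"ty":-0.0132},{"tx":-0.0335,"ty":-0.0132},{"tx":-0.0335,"ty":-0.0132},{"tx":-0.0335,"ty":-0.0132},{"tx":-0.0335,"ty":-0.0132}]'
python3 -m jog '[{"twist":-6},{"twist":-6},{"twist":-6},{"twist":-6},{"twist":-6},{},{},{}]'
python3 - <<'E'
from h import *
f,d,m=grab("wrist");save("w1.png",f)
s=arm.get_state();print(s["time_s"],s["tcp_pos"],np.round(s["tool_rot"],3),s["gripper_width"],s["force"],np.round(s["qpos"],2))
R=cv2.Rodrigues(np.array(m["rvec"]))[0];print(-R.T@np.ravel(m["tvec"]),R[2])
for q in["axle_1","post_1"]: print(q,[(np.round(a["point"],3).tolist(),round(a["conf"],2)) for a in arm.mark_of(q,"wrist")])
E
```

```text
0.85 [0.22446889 0.4745869  0.20958644] [[-0.904  0.428 -0.   ]
 [ 0.428  0.904  0.   ]
 [ 0.    -0.    -1.   ]] 0.9980575415791081 [ 0.19595916 -0.14191968  0.86369801] [ 1.13  0.13 -0.04  1.41  0.    1.57]
[0.15103765 0.50989358 0.37519434] [ 0.28443719 -0.1346234  -0.94919546]
axle_1 []
post_1 []invalid input
invalid input
```

View pics/w1.png

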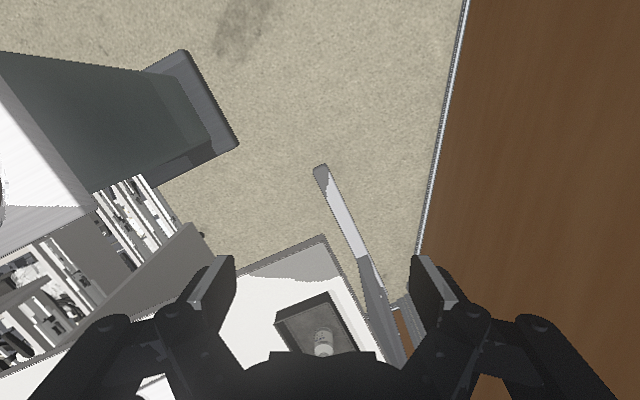

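The picture shows only the tray at (320,330): the move was refused. I retry with all keys in every row.

```bash
python3 -m jog '[{"fingers":25,"tx":-0.0335,"ty":-0.0132,"tz":0,"twist":0},{"fingers":25,"tx":-0.0335,"ty":-0.0132,"tz":0,"twist":0},{"fingers":25,"tx":-0.0335,"ty":-0.0132,"tz":0,"twist":0},{"fingers":25,"tx":-0.0335,"ty":-0.0132,"tz":0,"twist":0},{"fingers":25,"tx":-0.0335,"ty":-0.0132,"tz":0,"twist":0},{"fingers":25,"tx":-0.0335,"ty":-0.0132,"tz":0,"twist":0},{"fingers":25,"tx":-0.0335,"ty":-0.0132,"tz":0,"twist":0},{"fingers":25,"tx":-0.0335,"ty":-0.0132,"tz":0,"twist":0},{"fingers":25,"tx":-0.0335,"ty":-0.0132,"tz":0,"twist":0},{"fingers":25,"tx":-0.0335,"ty":-0.0132,"tz":0,"twist":0},{"fingers":25,"tx":-0.0335,"ty":-0.0132,"tz":0,"twist":0},{"fingers":25,"tx":-0.0335,"ty":-0.0132,"tz":0,"twist":0}]'
```

```text
time_s: 1.95
tcp_pos: [0.5212, 0.1579, 0.2098]
tool_rot: [[-0.904, 0.428, 0.0], [0.428, 0.904, 0.0], [-0.0, 0.0, -1.0]]
force: [-0.6, 0.7, 0.3]
gripper_width: 0.255
finger_force: 0.0
```

```bash
python3 -m jog '[{"fingers":25,"tx":0,"ty":0,"tz":0,"twist":-6},{"fingers":25,"tx":0,"ty":0,"tz":0,"twist":-6},{"fingers":25,"tx":0,"ty":0,"tz":0,"twist":-6},{"fingers":25,"tx":0,"ty":0,"tz":0,"twist":-6},{"fingers":25,"tx":0,"ty":0,"tz":0,"twist":-6},{"fingers":25,"tx":0,"ty":0,"tz":0,"twist":0},{"fingers":25,"tx":0,"ty":0,"tz":0,"twist":0}]'
python3 - <<'E'
from h import *
f,d,m=grab("wrist");save("w2.png",f);np.savez("/tmp/w2",f=f,d=d,**{k:np.array(v) for k,v in m.items()})
for q in["axle_1","post_1"]: print(q,[(np.round(a["point"],3).tolist(),round(a["conf"],2)) for a in arm.mark_of(q,"wrist")])
E
```

```text
time_s: 2.53
tcp_pos: [0.5201, 0.1595, 0.2096]
tool_rot: [[-0.997, -0.079, -0.0], [-0.079, 0.997, 0.0], [0.0, 0.0, -1.0]]
force: [0.3, -1.3, 0.2]
gripper_width: 0.248
finger_force: 0.0
axle_1 []
post_1 [([0.445, 0.033, 0.065], 0.89), ([0.432, 0.152, 0.072], 0.8), ([0.455, -0.088, 0.07], 0.63)]
```

View pics/w2.png

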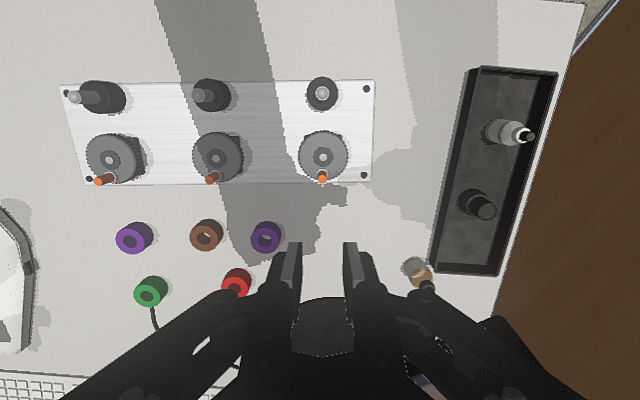

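View: wheel hubs (109,160), (216,158) and (323,156), with orange pins just below them in the image; posts at (75,97), (199,97) and (322,93); the red ring at (236,282) is partly hidden by a finger.

```bash
python3 - <<'E'
from h import *
z=np.load("/tmp/w2.npz");f,d=z["f"],z["d"];m={k:z[k] for k in("intrinsics","dist_coeffs","rvec","tvec")}
h=cv2.cvtColor(f,cv2.COLOR_RGB2HSV)
K,D=m["intrinsics"],m["dist_coeffs"];R=cv2.Rodrigues(m["rvec"])[0]
v,u=np.mgrid[0:400,0:640];p=cv2.undistortPoints(np.stack([u,v],-1).reshape(-1,1,2).astype(float),K,D).reshape(400,640,2)
W=(np.dstack([p,np.ones((400,640))])*d[...,None]-m["tvec"].ravel())@R
org=(h[...,0]>5)&(h[...,0]<18)&(h[...,1]>130)
ax=[]
for c,(a,b) in enumerate([(323,156),(216,158),(109,160)]):
    A=world(m,0,a,b,z=.038); near=np.hypot(u-a,v-b)<45
    q=W[near&org]; t=q[q[:,2]>.055]
    n2=(np.hypot(u-a,v-b-(-62))<45)&(v<125)&(W[...,2]>.062)&(W[...,2]<.09)&(d>0);ps=W[n2]
    w=(np.hypot(u-a,v-b)<30)&(abs(W[...,2]-.038)<.004)&~org; ws=W[w]
    cc,r=cv2.minEnclosingCircle(ws[:,:2].astype(np.float32))
    print(c+1,"axle",A.round(4),"fit",np.round(cc,4),round(r,4),np.median(ws[:,2]).round(4),"| pin",t.mean(0).round(4),q[:,2].max().round(3),len(t),"| post",ps.mean(0).round(4),ps[:,2].max().round(3))
    ax.append((A[:2],t.mean(0)[:2]))
yaw=np.arctan2(*( (ax[2][0]-ax[0][0])*[1,-1]));print("plate yaw",yaw)
for a,t in ax: print("pin ang from plate x",np.degrees(np.arctan2(*(t-a)[::-1])-yaw).round(1),"r",np.linalg.norm(t-a).round(4),"world ang",np.degrees(np.arctan2(*(t-a)[::-1])).round(1))
E
```

```text
1 axle [0.5015 0.1598 0.038 ] fit [0.5019 0.16  ] 0.0285 0.0394 | pin [0.5215 0.16   0.0612] 0.063 60 | post [0.4351 0.1536 0.0694] 0.072
2 axle [0.5133 0.0395 0.038 ] fit [0.5126 0.0404] 0.029 0.0395 | pin [0.5326 0.0389 0.0615] 0.063 49 | post [0.446  0.0353 0.0688] 0.072
3 axle [ 0.5251 -0.0816  0.038 ] fit [ 0.5238 -0.0793] 0.0294 0.0394 | pin [ 0.5438 -0.081   0.0612] 0.063 55 | post [ 0.4569 -0.0838  0.0682] 0.073
plate yaw 0.0973614341961687
pin ang from plate x -5.0 r 0.02 world ang 0.6
pin ang from plate x -7.4 r 0.0193 world ang -1.8
pin ang from plate x -3.9 r 0.0187 world ang 1.7
```

```bash
python3 -m jog '[{"fingers":25,"tx":-0.002,"ty":0,"tz":0.025,"twist":4.5},{"fingers":25,"tx":0,"ty":0,"tz":0.035,"twist":0},{"fingers":25,"tx":0,"ty":0,"tz":0.035,"twist":0},{"fingers":25,"tx":0,"ty":0,"tz":0.025,"twist":0},{"fingers":25,"tx":0,"ty":0,"tz":0.015,"twist":0},{"fingers":25,"tx":0,"ty":0,"tz":0.015,"twist":0},{"fingers":25,"tx":0,"ty":0,"tz":0.015,"twist":0},{"fingers":25,"tx":0,"ty":0,"tz":0,"twist":0},{"fingers":25,"tx":0,"ty":0,"tz":0,"twist":0}]'
python3 -m jog '[{"fingers":25,"tx":0,"ty":-0.0015,"tz":0,"twist":0},{"fingers":25,"tx":0,"ty":-0.0015,"tz":0,"twist":0},{"fingers":25,"tx":0,"ty":-0.0015,"tz":0,"twist":0},{"fingers":25,"tx":0,"ty":-0.001,"tz":0,"twist":0},{"fingers":25,"tx":0,"ty":0,"tz":0,"twist":0}]'
```

```text
time_s: 3.43
tcp_pos: [0.5215, 0.1595, 0.0441]
tool_rot: [[-1.0, -0.002, -0.002], [-0.002, 1.0, -0.001], [0.002, -0.001, -1.0]]
force: [-0.5, 0.5, 0.3]
gripper_width: 0.247
finger_force: 0.0
time_s: 3.85
tcp_pos: [0.5225, 0.154, 0.0452]
tool_rot: [[-1.0, -0.003, 0.001], [-0.003, 1.0, 0.0], [-0.001, 0.0, -1.0]]
force: [0.6, 0.5, 0.2]
gripper_width: 0.25
finger_force: 0.0
```

```bash
python3 -m jog '[{"fingers":25,"tx":0.0004,"ty":-0.00144,"tz":0,"twist":4},{"fingers":25,"tx":0.0004,"ty":-0.00144,"tz":0,"twist":4},{"fingers":25,"tx":0.0004,"ty":-0.00144,"tz":0,"twist":4},{"fingers":25,"tx":0.0004,"ty":-0.00144,"tz":0,"twist":4},{"fingers":25,"tx":0.0004,"ty":-0.00144,"tz":0,"twist":4}]'
python3 -m jog '[{"fingers":25,"tx":0.0004,"ty":-0.00144,"tz":0,"twist":4},{"fingers":25,"tx":0.0004,"ty":-0.00144,"tz":0,"twist":4},{"fingers":25,"tx":0.0004,"ty":-0.00144,"tz":0,"twist":4}]'
python3 -m jog '[{"fingers":25,"tx":0.0004,"ty":-0.00144,"tz":0,"twist":4},{"fingers":25,"tx":0.0004,"ty":-0.00144,"tz":0,"twist":4},{"fingers":25,"tx":0.0004,"ty":-0.00144,"tz":0,"twist":4}]'
```

```text
time_s: 4.27
tcp_pos: [0.5193, 0.1473, 0.0448]
tool_rot: [[-0.94, 0.342, 0.0], [0.342, 0.94, 0.0], [-0.0, 0.0, -1.0]]
force: [0.4, -0.2, -0.4]
gripper_width: 0.254
finger_force: 0.0
time_s: 4.52
tcp_pos: [0.5164, 0.1438, 0.0448]
tool_rot: [[-0.848, 0.53, 0.0], [0.53, 0.848, 0.0], [-0.0, 0.0, -1.0]]
force: [0.6, -0.2, -1.1]
gripper_width: 0.251
finger_force: 0.0
time_s: 4.77
tcp_pos: [0.5129, 0.141, 0.0448]
tool_rot: [[-0.719, 0.695, 0.0], [0.695, 0.719, 0.0], [-0.0, 0.0, -1.0]]
force: [-0.1, -0.3, -0.3]
gripper_width: 0.252
finger_force: 0.0
```

```bash
python3 -m jog '[{"fingers":25,"tx":0.0004,"ty":-0.00144,"tz":0,"twist":4},{"fingers":25,"tx":0.0004,"ty":-0.00144,"tz":0,"twist":4},{"fingers":25,"tx":0.0004,"ty":-0.00144,"tz":0,"twist":4},{"fingers":25,"tx":0.0004,"ty":-0.00144,"tz":0,"twist":4},{"fingers":25,"tx":0.0004,"ty":-0.00144,"tz":0,"twist":4}]'
cat >> h.py <<'E'
def cloud(n):
    f,d,m=grab(n);K=np.array(m["intrinsics"],float);D=np.array(m["dist_coeffs"],float);R=cv2.Rodrigues(np.array(m["rvec"],float))[0]
    v,u=np.mgrid[0:400,0:640];p=cv2.undistortPoints(np.stack([u,v],-1).reshape(-1,1,2).astype(float),K,D).reshape(400,640,2)
    W=(np.dstack([p,np.ones((400,640))])*d[...,None]-np.ravel(m["tvec"]))@R
    return f,d,m,W
AX=np.array([[.5017,.1599],[.513,.040],[.5245,-.0805]])
def pins(f,W):
    h=cv2.cvtColor(f,cv2.COLOR_RGB2HSV);o=(h[...,0]>5)&(h[...,0]<18)&(h[...,1]>130)&(W[...,2]>.042)&(W[...,2]<.07)
    for i,a in enumerate(AX):
        q=W[o&(np.hypot(W[...,0]-a[0],W[...,1]-a[1])<.032)]
        if len(q):
            c=q[:,:2].mean(0)-a;print("pin",i+1,len(q),(c+a).round(4),q[:,2].max().round(3),"ang",np.degrees(np.arctan2(c[1],c[0])).round(1),"r",np.linalg.norm(c).round(4))
E
python3 - <<'E'
from h import *
f,d,m,W=cloud("wrist");save("w3.png",f);pins(f,W)
f,d,m,W=cloud("top");pins(f,W)
E
```

```text
time_s: 5.18
tcp_pos: [0.5061, 0.1382, 0.0448]
tool_rot: [[-0.438, 0.899, 0.0], [0.899, 0.438, 0.0], [-0.0, 0.0, -1.0]]
force: [0.0, -0.2, 0.2]
gripper_width: 0.249
finger_force: 0.0
pin 1 337 [0.5206 0.1615] 0.063 ang 4.9 r 0.0189
pin 2 7 [0.5332 0.036 ] 0.063 ang -11.2 r 0.0206
pin 3 7 [ 0.5445 -0.0828] 0.065 ang -6.6 r 0.0201
```

View pics/w3.png

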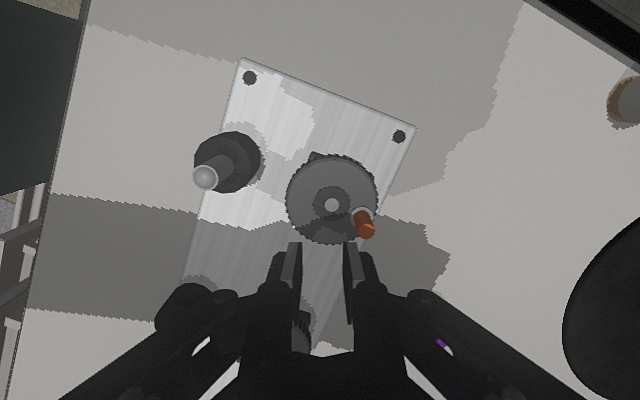

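The pin is at (365,225), outside the right finger, and still at +5°: the fingers passed without moving it. I check where the fingertips really are.

```bash
python3 - <<'E'
from h import *
f,d,m,W=cloud("wrist")
s=arm.get_state();p=np.array(s["tcp_pos"]);R=np.array(s["tool_rot"])
T=(W-p)@R
for v in(244,247,250,256,265,285,310):
    print(v,[ (u,(T[v,u]*1000).round(1).tolist()) for u in(285,292,298,346,350,355,365)])
E
```

```text
244 [(285, [-19.3, -27.1, 31.6]), (292, [11.7, -15.3, -28.8]), (298, [12.1, -12.2, -29.8]), (346, [12.1, 11.8, -29.7]), (350, [11.8, 13.9, -29.2]), (355, [11.7, 16.4, -28.9]), (365, [-25.4, 32.8, 43.5])]
247 [(285, [-21.6, -27.2, 31.6]), (292, [12.1, -14.9, -32.9]), (298, [11.5, -12.1, -31.7]), (346, [12.4, 11.5, -33.5]), (350, [11.7, 13.6, -32.2]), (355, [11.9, 16.0, -32.5]), (365, [-27.7, 32.8, 43.0])]
250 [(285, [-24.0, -27.3, 31.3]), (292, [12.1, -14.6, -35.8]), (298, [12.0, -11.7, -35.7]), (346, [11.9, 11.4, -35.6]), (350, [11.7, 13.3, -35.3]), (355, [11.5, 15.8, -34.9]), (365, [-30.7, 33.1, 43.7])]
256 [(285, [8.8, -18.1, -35.7]), (292, [11.3, -14.2, -40.3]), (298, [11.3, -11.4, -40.3]), (346, [11.7, 11.0, -41.1]), (350, [12.2, 12.7, -41.9]), (355, [12.2, 15.0, -42.0]), (365, [7.7, 20.9, -33.9])]
265 [(285, [11.4, -16.6, -48.4]), (292, [11.9, -13.4, -49.2]), (298, [11.9, -10.7, -49.3]), (346, [9.8, 10.6, -45.8]), (350, [11.8, 12.1, -49.2]), (355, [12.2, 14.2, -49.9]), (365, [8.5, 19.6, -43.7])]
285 [(285, [12.8, -14.5, -65.5]), (292, [8.5, -12.5, -59.2]), (298, [4.5, -10.6, -53.3]), (346, [1.1, 10.6, -48.5]), (350, [9.0, 11.2, -60.0]), (355, [9.3, 13.2, -60.4]), (365, [12.5, 16.5, -65.1])]
310 [(285, [13.2, -12.8, -80.4]), (292, [0.4, -12.3, -64.5]), (298, [-6.5, -10.7, -56.0]), (346, [-9.6, 10.6, -52.1]), (350, [-2.9, 11.5, -60.5]), (355, [4.2, 12.5, -69.3]), (365, [11.8, 14.7, -78.7])]
```

```bash
python3 - <<'E'
from h import *
s=arm.get_state();p=np.array(s["tcp_pos"]);R=np.array(s["tool_rot"])
f,d,m,W=cloud("side");T=(W-p)@R
k=(abs(T[...,0])<16)if 0 else (abs(T[...,0])<.016)&(abs(T[...,1])<.035)&(d>0)&(W[...,2]>.041)
print(k.sum(),np.sort(W[k][:,2])[:40].round(4)); v,u=np.where(k);i=np.argsort(W[k][:,2])[:12]
print([(u[j],v[j],(T[v[j],u[j]]*1000).round(0).tolist()) for j in i])
print(u.min(),u.max(),v.min(),v.max())
c=f[max(v.max()-70,0):v.max()+30,u.mean().astype(int)-70:u.mean().astype(int)+70]
save("s3.png",cv2.resize(c,None,fx=5,fy=5,interpolation=cv2.INTER_CUBIC))
f,d,m,W=cloud("wrist");T=(W-p)@R
k=(T[...,0]<.0135)&(T[...,0]>-.013)&(abs(T[...,1])<.03)&(T[...,2]>-.06)&(T[...,2]<-.004)
print(np.sort(T[k][:,2])[-20:])
E
```

```text
918 [0.0421 0.0422 0.0425 0.0456 0.0461 0.0462 0.0488 0.0506 0.0509 0.0543
 0.0545 0.0563 0.0576 0.0578 0.058  0.0582 0.0592 0.0592 0.0602 0.0602
 0.066  0.0672 0.0682 0.0683 0.0691 0.0697 0.0702 0.0713 0.0717 0.0718
 0.072  0.0721 0.0723 0.0726 0.0726 0.0728 0.0729 0.073  0.0734 0.0736]
[(np.int64(308), np.int64(249), [14.0, 21.0, 3.0]), (np.int64(306), np.int64(249), [15.0, 26.0, 3.0]), (np.int64(307), np.int64(249), [15.0, 23.0, 2.0]), (np.int64(305), np.int64(248), [15.0, 28.0, -1.0]), (np.int64(308), np.int64(248), [15.0, 21.0, -1.0]), (np.int64(307), np.int64(248), [16.0, 23.0, -1.0]), (np.int64(308), np.int64(247), [15.0, 21.0, -4.0]), (np.int64(308), np.int64(246), [13.0, 21.0, -6.0]), (np.int64(305), np.int64(246), [14.0, 28.0, -6.0]), (np.int64(307), np.int64(245), [15.0, 23.0, -9.0]), (np.int64(308), np.int64(245), [15.0, 21.0, -10.0]), (np.int64(308), np.int64(244), [13.0, 21.0, -11.0])]
298 334 66 249
[-0.01554875 -0.0154903  -0.01548072 -0.01547788 -0.01547146 -0.01540377
 -0.01537148 -0.01534507 -0.01534331 -0.01527244 -0.01500198 -0.01495486
 -0.01487603 -0.01446324 -0.01308583 -0.01061782 -0.0097924  -0.00830507
 -0.00492324 -0.00400052]
```

View pics/s3.png

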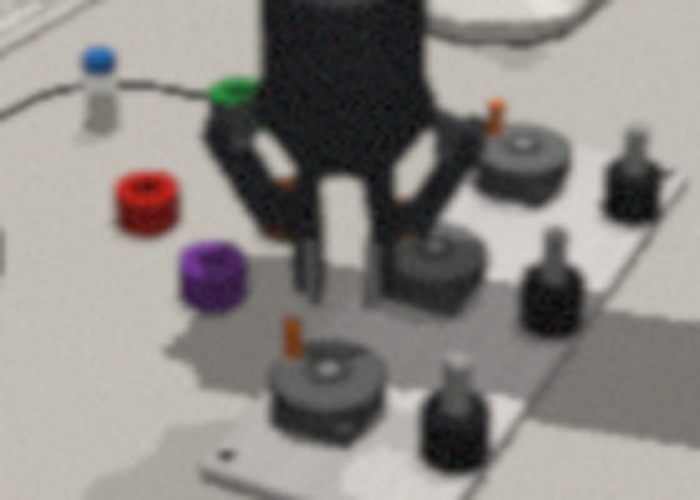

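The side view shows the fingertips well above the wheels. They end about 27 mm short of the reported TCP, measured by both cameras, so I'll allow for that. I go back over the pin and check its place in the tool frame.

```bash
python3 -m jog '[{"fingers":25,"tx":0,"ty":0,"tz":-0.005,"twist":0},{"fingers":25,"tx":0.0128,"ty":0.024,"tz":0,"twist":0},{"fingers":25,"tx":0,"ty":0,"tz":0,"twist":-7.1},{"fingers":25,"tx":0,"ty":0,"tz":0,"twist":-7.1},{"fingers":25,"tx":0,"ty":0,"tz":0,"twist":-7.1},{"fingers":25,"tx":0,"ty":0,"tz":0,"twist":-7.1},{"fingers":25,"tx":0,"ty":0,"tz":0,"twist":-7.1},{"fingers":25,"tx":0,"ty":0,"tz":0,"twist":-7.1},{"fingers":25,"tx":0,"ty":0,"tz":0,"twist":-7.1},{"fingers":25,"tx":0,"ty":0,"tz":0,"twist":-7.1},{"fingers":25,"tx":0,"ty":0,"tz":0,"twist":-7.1},{"fingers":25,"tx":0,"ty":0,"tz":0,"twist":0}]'
cat >> h.py <<'E'
def tips(W):
    s=arm.get_state();p=np.array(s["tcp_pos"]);R=np.array(s["tool_rot"]);T=(W-p)@R*1000
    for sg in(1,-1):
        k=(T[...,0]<15)&(T[...,0]>8)&(T[...,1]*sg<30)&(T[...,1]*sg>2)&(T[...,2]>-60)&(T[...,2]<-8);q=T[k]
        if len(q): q=q[q[:,2]>np.percentile(q[:,2],90)];print("tip",sg,len(q),np.median(q,0).round(1),"inner",np.abs(q[:,1]).min().round(1),"zmax",np.percentile(q[:,2],90).round(1))
    return T
E
python3 - <<'E'
from h import *
f,d,m,W=cloud("wrist");pins(f,W);T=tips(W)
h=cv2.cvtColor(f,cv2.COLOR_RGB2HSV);o=(h[...,0]>5)&(h[...,0]<18)&(h[...,1]>130)&(W[...,2]>.05)&(W[...,2]<.07)&(abs(T[...,0])<30)&(abs(T[...,1])<30)
print("pin tool mm",np.median(T[o],0),o.sum(),np.percentile(T[o][:,1],[3,97]))
E
```

```text
time_s: 6.43
tcp_pos: [0.5221, 0.1604, 0.05]
tool_rot: [[-1.0, -0.005, 0.0], [-0.005, 1.0, 0.0], [-0.0, 0.0, -1.0]]
force: [0.5, 0.6, 0.4]
gripper_width: 0.252
finger_force: 0.0
pin 1 345 [0.5197 0.16  ] 0.063 ang 0.3 r 0.018
pin 2 201 [0.5318 0.0391] 0.063 ang -2.8 r 0.0189
tip 1 62 [ 11.4  14.6 -29.1] inner 11.6 zmax -26.4
tip -1 61 [ 11.2 -12.9 -29. ] inner 9.6 zmax -26.3
pin tool mm [  2.71831255  -0.41908843 -10.85439392] 283 [-4.42509075  3.656129  ]
```

```bash
python3 -m jog '[{"fingers":25,"tx":0,"ty":0,"tz":0.008,"twist":0},{"fingers":25,"tx":0,"ty":0,"tz":0.008,"twist":0},{"fingers":25,"tx":0,"ty":0,"tz":0.006,"twist":0},{"fingers":25,"tx":0,"ty":0,"tz":0.005,"twist":0},{"fingers":25,"tx":0,"ty":0,"tz":0,"twist":0}]'
python3 -m jog '[{"fingers":25,"tx":0,"ty":-0.0015,"tz":0,"twist":0},{"fingers":25,"tx":0,"ty":-0.0015,"tz":0,"twist":0},{"fingers":25,"tx":0,"ty":-0.0015,"tz":0,"twist":0},{"fingers":25,"tx":0,"ty":-0.001,"tz":0,"twist":0},{"fingers":25,"tx":0,"ty":0,"tz":0,"twist":0}]'
python3 -m jog '[{"fingers":25,"tx":0.0004,"ty":-0.00144,"tz":0,"twist":4},{"fingers":25,"tx":0.0004,"ty":-0.00144,"tz":0,"twist":4},{"fingers":25,"tx":0.0004,"ty":-0.00144,"tz":0,"twist":4},{"fingers":25,"tx":0.0004,"ty":-0.00144,"tz":0,"twist":4}]'
```

```text
time_s: 6.9
tcp_pos: [0.5208, 0.16, 0.0208]
tool_rot: [[-1.0, -0.001, -0.003], [-0.001, 1.0, -0.001], [0.003, -0.001, -1.0]]
force: [-0.6, -0.5, -0.5]
gripper_width: 0.247
finger_force: 0.0
time_s: 7.32
tcp_pos: [0.5221, 0.1546, 0.0229]
tool_rot: [[-1.0, -0.001, 0.001], [-0.001, 1.0, 0.0], [-0.001, 0.0, -1.0]]
force: [0.3, 0.1, -0.2]
gripper_width: 0.251
finger_force: 0.0
time_s: 7.65
tcp_pos: [0.5201, 0.1498, 0.0229]
tool_rot: [[-0.961, 0.277, 0.001], [0.277, 0.961, 0.001], [-0.0, 0.002, -1.0]]
force: [1.1, 1.8, -0.4]
gripper_width: 0.248
finger_force: 1.1
```

```bash
python3 -m jog '[{"fingers":25,"tx":0.0004,"ty":-0.00144,"tz":0,"twist":4},{"fingers":25,"tx":0.0004,"ty":-0.00144,"tz":0,"twist":4},{"fingers":25,"tx":0.0004,"ty":-0.00144,"tz":0,"twist":4},{"fingers":25,"tx":0.0004,"ty":-0.00144,"tz":0,"twist":4},{"fingers":25,"tx":0.0004,"ty":-0.00144,"tz":0,"twist":4},{"fingers":25,"tx":0.0004,"ty":-0.00144,"tz":0,"twist":4}]'
python3 -m jog '[{"fingers":25,"tx":0.0004,"ty":-0.00144,"tz":0,"twist":4},{"fingers":25,"tx":0.0004,"ty":-0.00144,"tz":0,"twist":4},{"fingers":25,"tx":0.0004,"ty":-0.00144,"tz":0,"twist":4},{"fingers":25,"tx":0.0004,"ty":-0.00144,"tz":0,"twist":4},{"fingers":25,"tx":0.0004,"ty":-0.00144,"tz":0,"twist":4},{"fingers":25,"tx":0.0004,"ty":-0.00144,"tz":0,"twist":4},{"fingers":25,"tx":0.0004,"ty":-0.00144,"tz":0,"twist":4}]'
python3 - <<'E'
from h import *
f,d,m,W=cloud("wrist");pins(f,W)
E
```

```text
time_s: 8.15
tcp_pos: [0.5148, 0.1429, 0.023]
tool_rot: [[-0.765, 0.644, 0.002], [0.644, 0.765, 0.001], [-0.001, 0.002, -1.0]]
force: [2.6, 0.7, -1.8]
gripper_width: 0.248
finger_force: 1.2
time_s: 8.73
tcp_pos: [0.5053, 0.1386, 0.023]
tool_rot: [[-0.373, 0.928, 0.002], [0.928, 0.373, -0.0], [-0.001, 0.002, -1.0]]
force: [2.0, 0.1, -1.9]
gripper_width: 0.249
finger_force: 1.3
pin 1 570 [0.5093 0.1437] 0.063 ang -64.8 r 0.0179
```

Wheel 1 is free: 1–2 N, turned by about 65°. On to wheel 2.

```bash
python3 -m jog '[{"fingers":25,"tx":0,"ty":0.0045,"tz":0,"twist":0},{"fingers":25,"tx":0,"ty":0,"tz":-0.02,"twist":0},{"fingers":25,"tx":0,"ty":0,"tz":-0.02,"twist":0},{"fingers":25,"tx":-0.0344,"ty":-0.0051,"tz":0,"twist":0},{"fingers":25,"tx":-0.0344,"ty":-0.0051,"tz":0,"twist":0},{"fingers":25,"tx":-0.0344,"ty":-0.0051,"tz":0,"twist":0},{"fingers":25,"tx":0,"ty":0,"tz":0,"twist":-7},{"fingers":25,"tx":0,"ty":0,"tz":0,"twist":-7},{"fingers":25,"tx":0,"ty":0,"tz":0,"twist":-7},{"fingers":25,"tx":0,"ty":0,"tz":0,"twist":-7},{"fingers":25,"tx":0,"ty":0,"tz":0,"twist":-7},{"fingers":25,"tx":0,"ty":0,"tz":0,"twist":-7}]'
python3 -m jog '[{"fingers":25,"tx":0,"ty":0,"tz":0,"twist":-7},{"fingers":25,"tx":0,"ty":0,"tz":0,"twist":-7},{"fingers":25,"tx":0,"ty":0,"tz":0,"twist":-7},{"fingers":25,"tx":0,"ty":0,"tz":0,"twist":-3},{"fingers":25,"tx":0,"ty":0,"tz":0,"twist":0}]'
cat >> h.py <<'E'
def pintool(f,W,T):
    h=cv2.cvtColor(f,cv2.COLOR_RGB2HSV);o=(h[...,0]>5)&(h[...,0]<18)&(h[...,1]>130)&(W[...,2]>.05)&(W[...,2]<.07)&(abs(T[...,0])<30)&(abs(T[...,1])<30)
    print("pin tool mm",np.median(T[o],0).round(1),o.sum(),np.percentile(T[o][:,1],[3,97]).round(1))
E
python3 - <<'E'
from h import *
f,d,m,W=cloud("wrist");pins(f,W);T=tips(W);pintool(f,W,T)
E
```

```text
time_s: 9.78
tcp_pos: [0.5332, 0.039, 0.0626]
tool_rot: [[-0.903, 0.43, -0.0], [0.43, 0.903, 0.0], [0.0, 0.0, -1.0]]
force: [-0.1, -0.0, -0.7]
gripper_width: 0.253
finger_force: 0.0
time_s: 10.2
tcp_pos: [0.5332, 0.0391, 0.0626]
tool_rot: [[-1.0, 0.03, -0.0], [0.03, 1.0, 0.0], [0.0, 0.0, -1.0]]
force: [-0.2, 0.1, 0.1]
gripper_width: 0.25
finger_force: 0.0
pin 1 446 [0.5086 0.1391] 0.063 ang -71.8 r 0.0219
pin 2 283 [0.5308 0.0387] 0.063 ang -4.3 r 0.0179
pin 3 163 [ 0.5431 -0.0811] 0.063 ang -1.7 r 0.0187
tip 1 62 [ 11.3  14.7 -29. ] inner 11.6 zmax -26.4
tip -1 61 [ 11.3 -12.9 -28.7] inner 9.6 zmax -26.6
pin tool mm [ 2.3 -0.5  1.8] 231 [-4.4  3.8]
```

```bash
python3 -m jog '[{"fingers":25,"tx":0,"ty":0,"tz":0.016,"twist":0},{"fingers":25,"tx":0,"ty":0,"tz":0.008,"twist":0},{"fingers":25,"tx":0,"ty":0,"tz":0.008,"twist":0},{"fingers":25,"tx":0,"ty":0,"tz":0.008,"twist":0},{"fingers":25,"tx":0,"ty":0,"tz":0,"twist":0},{"fingers":25,"tx":0,"ty":-0.002,"tz":0,"twist":0},{"fingers":25,"tx":0,"ty":-0.002,"tz":0,"twist":0},{"fingers":25,"tx":0,"ty":-0.0015,"tz":0,"twist":0}]'
python3 -m jog '[{"fingers":25,"tx":0.0004,"ty":-0.00144,"tz":0,"twist":4},{"fingers":25,"tx":0.0004,"ty":-0.00144,"tz":0,"twist":4},{"fingers":25,"tx":0.0004,"ty":-0.00144,"tz":0,"twist":4},{"fingers":25,"tx":0.0004,"ty":-0.00144,"tz":0,"twist":4}]'
```

```text
time_s: 10.92
tcp_pos: [0.5333, 0.0332, 0.0232]
tool_rot: [[-0.999, 0.033, 0.001], [0.033, 0.999, -0.0], [-0.001, 0.0, -1.0]]
force: [0.3, 0.8, -0.3]
gripper_width: 0.256
finger_force: 0.0
time_s: 11.25
tcp_pos: [0.5308, 0.0308, 0.0232]
tool_rot: [[-0.951, 0.309, 0.001], [0.309, 0.951, 0.007], [0.001, 0.007, -1.0]]
force: [0.9, 12.1, -0.9]
gripper_width: 0.251
finger_force: 5.5
```

```bash
python3 -m jog '[{"fingers":25,"tx":0.0004,"ty":-0.00144,"tz":0,"twist":4},{"fingers":25,"tx":0.0004,"ty":-0.00144,"tz":0,"twist":4},{"fingers":25,"tx":0.0004,"ty":-0.00144,"tz":0,"twist":4}]'
```

```text
time_s: 11.5
tcp_pos: [0.5287, 0.0274, 0.0232]
tool_rot: [[-0.866, 0.5, 0.002], [0.5, 0.866, 0.007], [0.002, 0.007, -1.0]]
force: [1.6, 11.8, -2.1]
gripper_width: 0.251
finger_force: 5.5
```

```bash
python3 -m jog '[{"fingers":25,"tx":0.0004,"ty":-0.00144,"tz":0,"twist":4},{"fingers":25,"tx":0.0004,"ty":-0.00144,"tz":0,"twist":4},{"fingers":25,"tx":0.0004,"ty":-0.00144,"tz":0,"twist":4},{"fingers":25,"tx":0.0004,"ty":-0.00144,"tz":0,"twist":4}]'
python3 - <<'E'
from h import *
f,d,m,W=cloud("wrist");pins(f,W);T=tips(W);pintool(f,W,T)
E
```

```text
time_s: 11.83
tcp_pos: [0.5248, 0.0236, 0.0233]
tool_rot: [[-0.695, 0.719, 0.003], [0.719, 0.695, 0.007], [0.003, 0.007, -1.0]]
force: [4.4, 11.0, -3.6]
gripper_width: 0.251
finger_force: 5.5
pin 1 1021 [0.5086 0.1395] 0.063 ang -71.4 r 0.0216
pin 2 561 [0.5272 0.0299] 0.063 ang -35.4 r 0.0174
pin 3 157 [ 0.5408 -0.0789] 0.055 ang 5.6 r 0.0163
tip 1 134 [ 11.6  21.7 -15.2] inner 4.8 zmax -14.7
tip -1 113 [ 11.5 -14.3 -15.4] inner 2.3 zmax -14.8
pin tool mm [  3.4   6.7 -37.2] 439 [ 2.5 10.7]
```

Wheel 2 drags at about 12 N steadily, so it is the binding one. I keep turning it past 45°.

```bash
python3 -m jog '[{"fingers":25,"tx":0.0004,"ty":-0.00144,"tz":0,"twist":4},{"fingers":25,"tx":0.0004,"ty":-0.00144,"tz":0,"twist":4},{"fingers":25,"tx":0.0004,"ty":-0.00144,"tz":0,"twist":4},{"fingers":25,"tx":0.0004,"ty":-0.00144,"tz":0,"twist":4}]'
python3 -m jog '[{"fingers":25,"tx":0.0004,"ty":-0.00144,"tz":0,"twist":4},{"fingers":25,"tx":0.0004,"ty":-0.00144,"tz":0,"twist":4},{"fingers":25,"tx":0.0004,"ty":-0.00144,"tz":0,"twist":4},{"fingers":25,"tx":0.0004,"ty":-0.00144,"tz":0,"twist":4}]'
python3 - <<'E'
from h import *
f,d,m,W=cloud("wrist");pins(f,W)
E
```

```text
time_s: 12.22
tcp_pos: [0.5199, 0.021, 0.0234]
tool_rot: [[-0.469, 0.883, 0.004], [0.883, 0.469, 0.006], [0.003, 0.007, -1.0]]
force: [7.2, 9.6, -5.7]
gripper_width: 0.249
finger_force: 5.3
time_s: 12.55
tcp_pos: [0.5149, 0.0196, 0.0236]
tool_rot: [[-0.207, 0.978, 0.006], [0.978, 0.207, 0.004], [0.003, 0.007, -1.0]]
force: [9.4, 7.1, -5.4]
gripper_width: 0.255
finger_force: 5.3
pin 1 279 [0.5096 0.1372] 0.062 ang -70.9 r 0.024
pin 2 556 [0.5198 0.0239] 0.063 ang -67.1 r 0.0174
```

```bash
python3 -m jog '[{"fingers":25,"tx":0,"ty":0.0065,"tz":0,"twist":0},{"fingers":25,"tx":0,"ty":0,"tz":-0.02,"twist":0},{"fingers":25,"tx":0,"ty":0,"tz":-0.02,"twist":0},{"fingers":25,"tx":-0.0347,"ty":0.0013,"tz":0,"twist":0},{"fingers":25,"tx":-0.0347,"ty":0.0013,"tz":0,"twist":0},{"fingers":25,"tx":-0.0347,"ty":0.0013,"tz":0,"twist":0},{"fingers":25,"tx":0,"ty":0,"tz":0,"twist":-7},{"fingers":25,"tx":0,"ty":0,"tz":0,"twist":-7},{"fingers":25,"tx":0,"ty":0,"tz":0,"twist":-7},{"fingers":25,"tx":0,"ty":0,"tz":0,"twist":-7},{"fingers":25,"tx":0,"ty":0,"tz":0,"twist":-7},{"fingers":25,"tx":0,"ty":0,"tz":0,"twist":-7}]'
python3 -m jog '[{"fingers":25,"tx":0,"ty":0,"tz":0,"twist":-7},{"fingers":25,"tx":0,"ty":0,"tz":0,"twist":-7},{"fingers":25,"tx":0,"ty":0,"tz":0,"twist":-7},{"fingers":25,"tx":0,"ty":0,"tz":0,"twist":-7},{"fingers":25,"tx":0,"ty":0,"tz":0,"twist":-7},{"fingers":25,"tx":0,"ty":0,"tz":0,"twist":0}]'
python3 - <<'E'
from h import *
f,d,m,W=cloud("wrist");pins(f,W);T=tips(W);pintool(f,W,T)
E
```

```text
time_s: 13.6
tcp_pos: [0.5439, -0.0824, 0.063]
tool_rot: [[-0.813, 0.582, 0.0], [0.582, 0.813, -0.0], [-0.0, -0.0, -1.0]]
force: [0.6, 0.1, 0.2]
gripper_width: 0.254
finger_force: 0.0
time_s: 14.1
tcp_pos: [0.5439, -0.0823, 0.063]
tool_rot: [[-1.0, 0.013, 0.0], [0.013, 1.0, -0.0], [-0.0, -0.0, -1.0]]
force: [0.4, -1.0, 0.1]
gripper_width: 0.251
finger_force: 0.0
pin 2 446 [0.5188 0.0192] 0.063 ang -74.3 r 0.0216
pin 3 310 [ 0.5417 -0.0815] 0.063 ang -3.4 r 0.0173
tip 1 63 [ 11.3  14.4 -28.8] inner 11.5 zmax -26.5
tip -1 60 [ 11.3 -13.1 -28.9] inner 9.7 zmax -27.1
pin tool mm [2.3 0.7 2.2] 253 [-3.6  4.9]
```

```bash
python3 -m jog '[{"fingers":25,"tx":0,"ty":0.001,"tz":0.016,"twist":0},{"fingers":25,"tx":0,"ty":0,"tz":0.008,"twist":0},{"fingers":25,"tx":0,"ty":0,"tz":0.008,"twist":0},{"fingers":25,"tx":0,"ty":0,"tz":0.008,"twist":0},{"fingers":25,"tx":0,"ty":0,"tz":0,"twist":0},{"fingers":25,"tx":0,"ty":-0.002,"tz":0,"twist":0},{"fingers":25,"tx":0,"ty":-0.002,"tz":0,"twist":0},{"fingers":25,"tx":0,"ty":-0.0015,"tz":0,"twist":0}]'
python3 -m jog '[{"fingers":25,"tx":0.0004,"ty":-0.00144,"tz":0,"twist":4},{"fingers":25,"tx":0.0004,"ty":-0.00144,"tz":0,"twist":4},{"fingers":25,"tx":0.0004,"ty":-0.00144,"tz":0,"twist":4},{"fingers":25,"tx":0.0004,"ty":-0.00144,"tz":0,"twist":4}]'
python3 -m jog '[{"fingers":25,"tx":0.0004,"ty":-0.00144,"tz":0,"twist":4},{"fingers":25,"tx":0.0004,"ty":-0.00144,"tz":0,"twist":4},{"fingers":25,"tx":0.0004,"ty":-0.00144,"tz":0,"twist":4}]'
```

```text
time_s: 14.82
tcp_pos: [0.544, -0.0867, 0.0232]
tool_rot: [[-1.0, 0.016, 0.001], [0.016, 1.0, -0.0], [-0.001, -0.0, -1.0]]
force: [0.1, 0.1, 0.2]
gripper_width: 0.246
finger_force: 0.0
time_s: 15.15
tcp_pos: [0.5416, -0.092, 0.0232]
tool_rot: [[-0.956, 0.294, 0.001], [0.294, 0.956, 0.0], [-0.001, 0.001, -1.0]]
force: [-0.9, 1.7, 0.1]
gripper_width: 0.25
finger_force: 0.5
time_s: 15.4
tcp_pos: [0.5389, -0.0955, 0.0231]
tool_rot: [[-0.874, 0.487, 0.001], [0.487, 0.874, 0.0], [-0.0, 0.001, -1.0]]
force: [0.3, 1.5, -0.6]
gripper_width: 0.252
finger_force: 0.5
```

Wheel 3 is free (about 1.5 N). I finish its turn.

```bash
python3 -m jog '[{"fingers":25,"tx":0.0004,"ty":-0.00144,"tz":0,"twist":4},{"fingers":25,"tx":0.0004,"ty":-0.00144,"tz":0,"twist":4},{"fingers":25,"tx":0.0004,"ty":-0.00144,"tz":0,"twist":4},{"fingers":25,"tx":0.0004,"ty":-0.00144,"tz":0,"twist":4},{"fingers":25,"tx":0.0004,"ty":-0.00144,"tz":0,"twist":4},{"fingers":25,"tx":0.0004,"ty":-0.00144,"tz":0,"twist":4},{"fingers":25,"tx":0.0004,"ty":-0.00144,"tz":0,"twist":4},{"fingers":25,"tx":0.0004,"ty":-0.00144,"tz":0,"twist":4},{"fingers":25,"tx":0.0004,"ty":-0.00144,"tz":0,"twist":4},{"fingers":25,"tx":0.0004,"ty":-0.00144,"tz":0,"twist":4}]'
python3 - <<'E'
from h import *
f,d,m,W=cloud("wrist");pins(f,W)
E
```

```text
time_s: 16.23
tcp_pos: [0.5262, -0.1023, 0.0232]
tool_rot: [[-0.356, 0.934, 0.001], [0.934, 0.356, 0.0], [-0.0, 0.001, -1.0]]
force: [0.2, 0.6, -0.3]
gripper_width: 0.253
finger_force: 0.4
pin 2 524 [0.5195 0.0178] 0.063 ang -73.6 r 0.0231
pin 3 568 [ 0.5297 -0.0961] 0.063 ang -71.5 r 0.0164
```

```bash
python3 -m jog '[{"fingers":25,"tx":0,"ty":0.005,"tz":0,"twist":0},{"fingers":25,"tx":0,"ty":0,"tz":-0.03,"twist":0},{"fingers":25,"tx":0,"ty":0,"tz":-0.03,"twist":0},{"fingers":25,"tx":0,"ty":0,"tz":-0.03,"twist":0},{"fingers":70,"tx":0,"ty":0,"tz":-0.03,"twist":0},{"fingers":70,"tx":0.0148,"ty":0.0331,"tz":0,"twist":0},{"fingers":70,"tx":0.0148,"ty":0.0331,"tz":0,"twist":0},{"fingers":70,"tx":0.0148,"ty":0.0331,"tz":0,"twist":0},{"fingers":70,"tx":0.0148,"ty":0.0331,"tz":0,"twist":0},{"fingers":70,"tx":0.0148,"ty":0.0331,"tz":0,"twist":0},{"fingers":70,"tx":0.0148,"ty":0.0331,"tz":0,"twist":0},{"fingers":70,"tx":0,"ty":0,"tz":0,"twist":-7}]'
python3 -m jog '[{"fingers":70,"tx":0,"ty":0,"tz":0,"twist":-7},{"fingers":70,"tx":0,"ty":0,"tz":0,"twist":-7},{"fingers":70,"tx":0,"ty":0,"tz":0,"twist":-7},{"fingers":70,"tx":0,"ty":0,"tz":0,"twist":-7},{"fingers":70,"tx":0,"ty":0,"tz":0,"twist":-7},{"fingers":70,"tx":0,"ty":0,"tz":0,"twist":-7},{"fingers":70,"tx":0,"ty":0,"tz":0,"twist":-7},{"fingers":70,"tx":0,"ty":0,"tz":0,"twist":-7},{"fingers":70,"tx":0,"ty":0,"tz":0,"twist":-7},{"fingers":70,"tx":0,"ty":0,"tz":0,"twist":0},{"fingers":70,"tx":0,"ty":0,"tz":0,"twist":0}]'
cat >> h.py <<'E'
def ring(f,W,T):
    h=cv2.cvtColor(f,cv2.COLOR_RGB2HSV);o=((h[...,0]>172)|(h[...,0]<4))&(h[...,1]>130)&(h[...,2]>50)&(W[...,2]<.12)&(W[...,2]>.003)&(np.hypot(T[...,0],T[...,1])<80)
    q=W[o];zt=np.percentile(q[:,2],95);t=o&(W[...,2]>zt-.004)
    c,r=cv2.minEnclosingCircle(W[t][:,:2].astype(np.float32));s=arm.get_state()
    tt=(np.array([*c,zt])-s["tcp_pos"])@np.array(s["tool_rot"])
    print("ring",np.round(c,4),"r",round(r,4),"ztop",zt.round(4),t.sum(),"tool mm",(tt*1000).round(1))
E
python3 - <<'E'
from h import *
f,d,m,W=cloud("wrist");save("w4.png",f);pins(f,W);T=tips(W);ring(f,W,T)
E
```

```text
time_s: 17.28
tcp_pos: [0.6874, 0.0586, 0.1405]
tool_rot: [[-0.477, 0.879, 0.0], [0.879, 0.477, 0.002], [0.001, 0.001, -1.0]]
force: [-1.6, -0.1, -0.6]
gripper_width: 0.701
finger_force: 0.0
time_s: 18.2
tcp_pos: [0.684, 0.0539, 0.1426]
tool_rot: [[-1.0, -0.017, 0.0], [-0.017, 1.0, -0.0], [-0.0, -0.0, -1.0]]
force: [0.9, -0.1, -0.5]
gripper_width: 0.7
finger_force: 0.0
tip -1 19 [  9.9 -28.9 -32.5] inner 28.8 zmax -29.9
ring [0.6935 0.0541] r 0.0185 ztop 0.0264 692 tool mm [-9.600e+00  1.000e-01  1.162e+02]
```

View pics/w4.png

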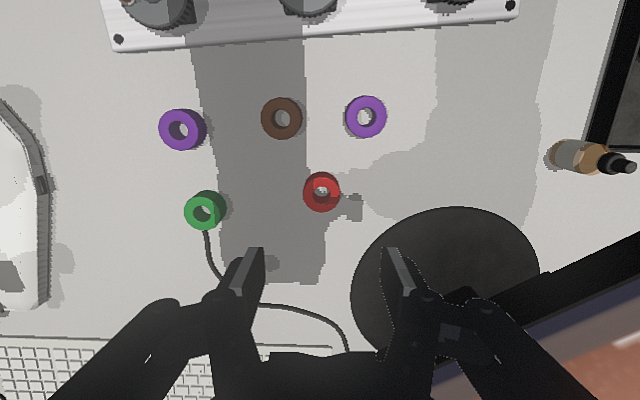

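The red ring at (321,190) measures x 0.6935, y 0.054, top at 26 mm, and there is room for the fingers on both sides. I descend.

```bash
python3 -m jog '[{"fingers":70,"tx":-0.0095,"ty":0,"tz":0,"twist":0},{"fingers":70,"tx":0,"ty":0,"tz":0.035,"twist":0},{"fingers":70,"tx":0,"ty":0,"tz":0.035,"twist":0},{"fingers":70,"tx":0,"ty":0,"tz":0.035,"twist":0},{"fingers":70,"tx":0,"ty":0,"tz":0.025,"twist":0},{"fingers":70,"tx":0,"ty":0,"tz":0.012,"twist":0},{"fingers":70,"tx":0,"ty":0,"tz":0,"twist":0},{"fingers":70,"tx":0,"ty":0,"tz":0,"twist":0}]'
python3 - <<'E'
from h import *
f,d,m,W=cloud("wrist");T=tips(W);ring(f,W,T)
s=arm.get_state();p=np.array(s["tcp_pos"])
for sg in(1,-1):
    k=(abs(T[...,0])<14)&(T[...,1]*sg>22)&(T[...,1]*sg<50)&(W[...,2]>.012)&(W[...,2]<.06)
    q=W[k];print(sg,k.sum(),np.percentile(q[:,2],[1,5,10,50]).round(4) if len(q) else 0)
E
```

```text
time_s: 18.92
tcp_pos: [0.6934, 0.054, 0.0011]
tool_rot: [[-1.0, -0.018, -0.0], [-0.018, 1.0, -0.0], [0.0, -0.0, -1.0]]
force: [0.5, 1.1, -0.5]
gripper_width: 0.704
finger_force: 0.0
tip 1 38 [ 11.9  14.7 -11.8] inner 11.7 zmax -9.4
tip -1 60 [ 12.5 -14.2 -13.7] inner 11.5 zmax -9.5
ring [0.6934 0.0539] r 0.0189 ztop 0.0262 2638 tool mm [  0.9  -0.2 -23.7]
1 1427 [0.0304 0.0334 0.0358 0.0482]
-1 1413 [0.0305 0.0336 0.0357 0.0481]
```

```bash
python3 -m jog '[{"fingers":70,"tx":0.0008,"ty":0,"tz":0.01,"twist":0},{"fingers":70,"tx":0,"ty":0,"tz":0.008,"twist":0},{"fingers":70,"tx":0,"ty":0,"tz":0,"twist":0}]'
python3 -m jog '[{"fingers":0,"tx":0,"ty":0,"tz":0,"twist":0},{"fingers":0,"tx":0,"ty":0,"tz":0,"twist":0},{"fingers":0,"tx":0,"ty":0,"tz":0,"twist":0},{"fingers":0,"tx":0,"ty":0,"tz":0,"twist":0},{"fingers":0,"tx":0,"ty":0,"tz":0,"twist":0},{"fingers":0,"tx":0,"ty":0,"tz":0,"twist":0},{"fingers":0,"tx":0,"ty":0,"tz":0,"twist":0},{"fingers":0,"tx":0,"ty":0,"tz":0,"twist":0}]' 40
```

```text
time_s: 19.22
tcp_pos: [0.6919, 0.0539, -0.0184]
tool_rot: [[-1.0, -0.019, -0.001], [-0.019, 1.0, -0.0], [0.001, -0.0, -1.0]]
force: [-0.2, 0.6, 0.1]
gripper_width: 0.7
finger_force: 0.0
time_s: 19.88
tcp_pos: [0.6928, 0.054, -0.0169]
tool_rot: [[-1.0, -0.019, 0.001], [-0.019, 1.0, 0.0], [-0.001, 0.0, -1.0]]
force: [0.1, -0.2, 4.1]
gripper_width: 0.435
finger_force: 40.4
```

```bash
python3 -m jog '[{"fingers":0,"tx":0,"ty":0,"tz":-0.015,"twist":0},{"fingers":0,"tx":0,"ty":0,"tz":-0.025,"twist":0},{"fingers":0,"tx":0,"ty":0,"tz":-0.035,"twist":0},{"fingers":0,"tx":0,"ty":0,"tz":-0.035,"twist":0},{"fingers":0,"tx":0.025,"ty":-0.0015,"tz":0,"twist":0},{"fingers":0,"tx":0.035,"ty":-0.0022,"tz":0,"twist":0},{"fingers":0,"tx":0.035,"ty":-0.0022,"tz":0,"twist":0},{"fingers":0,"tx":0.035,"ty":-0.0022,"tz":0,"twist":0},{"fingers":0,"tx":0.035,"ty":-0.0022,"tz":0,"twist":0},{"fingers":0,"tx":0.035,"ty":-0.0022,"tz":0,"twist":0},{"fingers":0,"tx":0.03,"ty":-0.0022,"tz":0,"twist":0},{"fingers":0,"tx":0.018,"ty":-0.0008,"tz":0,"twist":0}]'
python3 -m jog '[{"fingers":0,"tx":0,"ty":0,"tz":0,"twist":0},{"fingers":0,"tx":0,"ty":0,"tz":0,"twist":0},{"fingers":0,"tx":0,"ty":0,"tz":0,"twist":0}]'
python3 - <<'E'
from h import *
f,d,m,W=cloud("wrist");save("w5.png",f);T=tips(W)
h=cv2.cvtColor(f,cv2.COLOR_RGB2HSV);s=arm.get_state()
o=((h[...,0]>172)|(h[...,0]<4))&(h[...,1]>130)&(h[...,2]>50)&(np.hypot(T[...,0],T[...,1])<40)&(abs(T[...,2])<60)
print("red pts tool",o.sum(),np.percentile(T[o],[1,50,99],axis=0).round(1))
for zl in(.05,.055,.06,.064):
  k=(np.hypot(W[...,0]-.446,W[...,1]-.034)<.02)&(W[...,2]>zl)&(W[...,2]<.075)&(d>0)
  if k.sum(): print("post",zl,k.sum(),np.percentile(W[k],[2,50,98],axis=0).round(4).tolist())
print([(np.round(a["point"],4).tolist(),round(a["conf"],2)) for a in arm.mark_of("post_2","wrist")])
f,d,m,W=cloud("side");save("s5.png",f)
E
```

```text
time_s: 20.88
tcp_pos: [0.441, 0.0334, 0.092]
tool_rot: [[-1.0, -0.019, -0.002], [-0.019, 1.0, -0.0], [0.002, -0.0, -1.0]]
force: [-0.2, -0.7, -0.2]
gripper_width: 0.436
finger_force: 40.2
time_s: 21.13
tcp_pos: [0.4454, 0.0338, 0.0928]
tool_rot: [[-1.0, -0.019, 0.001], [-0.019, 1.0, 0.0], [-0.001, 0.0, -1.0]]
force: [0.4, 0.4, -0.3]
gripper_width: 0.436
finger_force: 40.2
tip 1 126 [ 11.8  14.2 -26. ] inner 9.1 zmax -21.5
tip -1 120 [ 11.6 -12.9 -27. ] inner 8.0 zmax -21.8
red pts tool 4426 [[-17.3 -16.6 -43.5]
 [ -0.   -0.7 -41.9]
 [ 17.5  17.6 -21.1]]
post 0.05 330 [[0.4394, 0.0282, 0.0509], [0.4421, 0.0341, 0.0677], [0.4474, 0.04, 0.0716]]
post 0.055 287 [[0.4395, 0.0283, 0.0563], [0.4425, 0.0344, 0.0683], [0.4475, 0.04, 0.0717]]
post 0.06 248 [[0.4396, 0.0283, 0.0606], [0.4428, 0.0344, 0.0687], [0.4478, 0.04, 0.0718]]
post 0.064 212 [[0.4396, 0.0283, 0.0646], [0.4432, 0.0344, 0.069], [0.4478, 0.04, 0.0718]]
[([0.4457, 0.035, 0.0667], 0.82), ([0.4587, -0.0848, 0.0725], 0.82)]
```

View pics/w5.png

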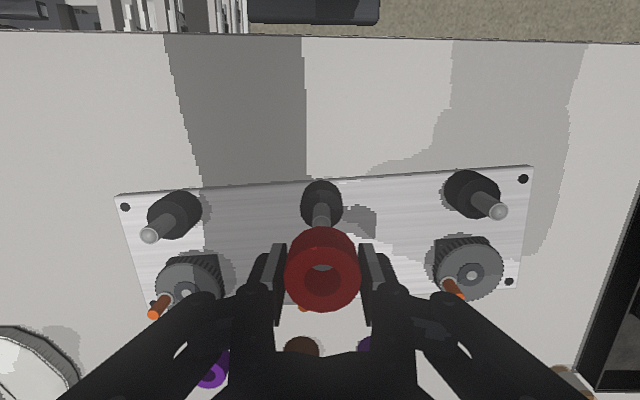

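The ring is held centred at (322,270) over post 2 (322,200). Measured misalignment is under 1 mm, so I lower in stages.

```bash
python3 -m jog '[{"fingers":0,"tx":-0.0006,"ty":0,"tz":0.015,"twist":0},{"fingers":0,"tx":0,"ty":0,"tz":0.015,"twist":0},{"fingers":0,"tx":0,"ty":0,"tz":0.006,"twist":0},{"fingers":0,"tx":0,"ty":0,"tz":0,"twist":0},{"fingers":0,"tx":0,"ty":0,"tz":0,"twist":0}]'
python3 -m jog '[{"fingers":0,"tx":0,"ty":0,"tz":0.003,"twist":0},{"fingers":0,"tx":0,"ty":0,"tz":0.003,"twist":0},{"fingers":0,"tx":0,"ty":0,"tz":0.003,"twist":0},{"fingers":0,"tx":0,"ty":0,"tz":0,"twist":0}]'
```

```text
time_s: 21.7
tcp_pos: [0.4454, 0.0338, 0.0564]
tool_rot: [[-1.0, -0.019, -0.001], [-0.019, 1.0, -0.0], [0.001, -0.0, -1.0]]
force: [-0.5, -0.2, -1.1]
gripper_width: 0.438
finger_force: 40.2
time_s: 22.03
tcp_pos: [0.4452, 0.0338, 0.0473]
tool_rot: [[-1.0, -0.019, -0.0], [-0.019, 1.0, -0.0], [0.0, -0.0, -1.0]]
force: [0.1, -0.0, -1.5]
gripper_width: 0.433
finger_force: 40.2
```

```bash
python3 -m jog '[{"fingers":0,"tx":0,"ty":0,"tz":0.004,"twist":0},{"fingers":0,"tx":0,"ty":0,"tz":0.004,"twist":0},{"fingers":0,"tx":0,"ty":0,"tz":0.004,"twist":0},{"fingers":0,"tx":0,"ty":0,"tz":0,"twist":0}]'
python3 -m jog '[{"fingers":0,"tx":0,"ty":0,"tz":0.004,"twist":0},{"fingers":0,"tx":0,"ty":0,"tz":0.003,"twist":0},{"fingers":0,"tx":0,"ty":0,"tz":0.002,"twist":0},{"fingers":0,"tx":0,"ty":0,"tz":0,"twist":0}]'
```

```text
time_s: 22.37
tcp_pos: [0.4447, 0.0337, 0.0346]
tool_rot: [[-1.0, -0.019, -0.001], [-0.019, 1.0, -0.0], [0.001, -0.0, -1.0]]
force: [-0.2, 0.3, -0.6]
gripper_width: 0.434
finger_force: 40.2
time_s: 22.7
tcp_pos: [0.445, 0.0338, 0.0261]
tool_rot: [[-1.0, -0.019, -0.001], [-0.019, 1.0, -0.0], [0.001, -0.0, -1.0]]
force: [-0.3, 0.1, -0.1]
gripper_width: 0.435
finger_force: 40.2
```

```bash
python3 -m jog '[{"fingers":0,"tx":0,"ty":0,"tz":0.001,"twist":0},{"fingers":0,"tx":0,"ty":0,"tz":0.001,"twist":0},{"fingers":0,"tx":0,"ty":0,"tz":0,"twist":0}]'
python3 -m jog '[{"fingers":0,"tx":0,"ty":0,"tz":0.001,"twist":0},{"fingers":0,"tx":0,"ty":0,"tz":0,"twist":0}]'
```

```text
time_s: 22.95
tcp_pos: [0.4453, 0.0338, 0.0245]
tool_rot: [[-1.0, -0.019, -0.0], [-0.019, 1.0, 0.0], [0.0, 0.0, -1.0]]
force: [1.1, -0.9, -0.5]
gripper_width: 0.435
finger_force: 40.2
time_s: 23.12
tcp_pos: [0.4453, 0.0338, 0.0235]
tool_rot: [[-1.0, -0.019, -0.0], [-0.019, 1.0, -0.0], [0.0, -0.0, -1.0]]
force: [-0.4, -0.2, -1.6]
gripper_width: 0.436
finger_force: 40.2
```

```bash
python3 -m jog '[{"fingers":65,"tx":0,"ty":0,"tz":0,"twist":0},{"fingers":65,"tx":0,"ty":0,"tz":0,"twist":0},{"fingers":65,"tx":0,"ty":0,"tz":0,"twist":0},{"fingers":65,"tx":0,"ty":0,"tz":0,"twist":0},{"fingers":65,"tx":0,"ty":0,"tz":0,"twist":0},{"fingers":65,"tx":0,"ty":0,"tz":-0.01,"twist":0},{"fingers":65,"tx":0,"ty":0,"tz":-0.02,"twist":0},{"fingers":65,"tx":0,"ty":0,"tz":-0.035,"twist":0},{"fingers":65,"tx":0,"ty":0,"tz":-0.035,"twist":0},{"fingers":65,"tx":0,"ty":0,"tz":-0.035,"twist":0},{"fingers":65,"tx":0.03,"ty":0,"tz":-0.02,"twist":0},{"fingers":65,"tx":0,"ty":0,"tz":0,"twist":0}]'
python3 - <<'E'
from h import *
f,d,m,W=cloud("wrist");save("w6.png",f);pins(f,W)
s=arm.get_state();T=(W-s["tcp_pos"])@np.array(s["tool_rot"])*1000
ring(f,W,T)
for n in("dropper_bottle","lens_can","vial"): 
  for c in("top","side"):
    if n=="dropper_bottle" : arm.grab_frame(c)
    print(n,c,[(np.round(a["point"],3).tolist(),round(a["conf"],2)) for a in arm.mark_of(n,c)][:1])
E
```

```text
time_s: 24.12
tcp_pos: [0.4145, 0.0333, 0.1843]
tool_rot: [[-1.0, -0.019, 0.006], [-0.019, 1.0, 0.001], [-0.006, 0.0, -1.0]]
force: [0.5, -0.1, 0.2]
gripper_width: 0.651
finger_force: 0.0
pin 1 61 [0.5087 0.141 ] 0.062 ang -69.6 r 0.0202
pin 2 47 [0.5196 0.021 ] 0.063 ang -70.9 r 0.0201
pin 3 66 [ 0.529  -0.0978] 0.063 ang -75.5 r 0.0179
ring [0.4468 0.0346] r 0.0184 ztop 0.0663 633 tool mm [-30.7   0.7 115.9]
dropper_bottle top [([0.649, 0.3, -0.001], 0.58)]
dropper_bottle side [([0.654, 0.297, -0.007], 0.57)]
lens_can top [([0.457, -0.356, -0.002], 0.59)]
lens_can side [([0.462, -0.356, -0.004], 0.68)]
vial top [([0.784, -0.016, 0.002], 0.51)]
vial side [([0.78, -0.018, -0.001], 0.47)]
```

View pics/w6.png

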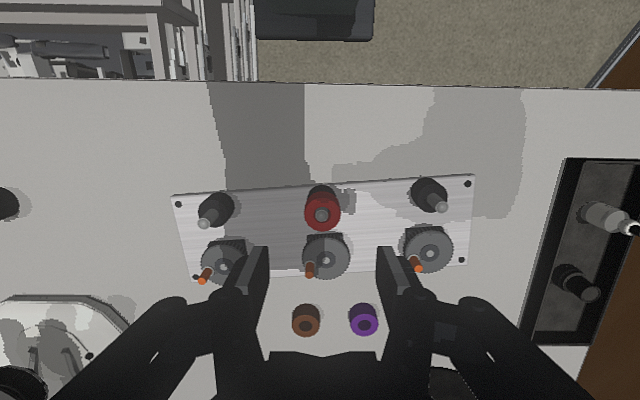

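The red ring at (322,212) sits on post 2. Its top reads 66 mm, with the depth running about 2 mm high, so it is fully down. The pins at (202,279), (310,269) and (416,267) are all turned by about 70°, the bystanders have not moved and the gripper is clear.

```bash
python3 -c "
from workcell import arm
print(arm.job_done())"
```

```text
the job is handed in; nothing more can be done
None
```

The job is handed in: wheel 2 (middle) binds at about 12 N against 1–2 N for the other two, all three wheels are left turned by about 70°, and the red tag ring is fully down and released on post 2, with the three bystanders unmoved.

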